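# Put the folded chess case away in the small chest's drawer

## Task

Put the folded chess case away: ease it at a slant into the open top drawer of the little two-drawer chest, one end first under the chest's top, until it lies flat on the drawer floor, then push the drawer fully shut, past the stiff spot where its catch clicks. Do not drop the case or force anything, and leave the pawns, the pencil cup and the clear box standing where they are.

Things in the scene. Friction and masses are not known exactly. Their poses are not given: they have to be found in the camera images.
- chest: small two-drawer wooden desk chest fixed to the sill, 165 mm deep (x), 124 mm wide (y), 135 mm high. Origin: centre of its underside; its -x is the drawer side, +x points into the chest, z up. Only the top drawer moves. A pawn stands on its top near the back
- top_edge (a point): middle of the lower front edge of the chest's 10 mm thick top board: 125 mm above the sill, 50 mm above the drawer's inner floor, 82.5 mm in front of the chest's centre. Behind this edge the drawer is covered, even at full opening. The gap between this edge and the drawer front's inner face is the drawer's joint value less 12 mm (86 to 100 mm), shorter than the case
- drawer (a joint): how far the top drawer is pulled out, m: 0 = fully shut (front flush with the chest's front edges), stop at 0.112; starts 0.098 to 0.112. It slides along the chest's x with 2 to 3 N of friction and stays where left, but yields if the case is pushed against its walls. At about 0.009 a ball catch resists: it takes some 12 to 15 N to click past (over at 0.004), then holds it shut
- drawer_floor (a point): centre of the top drawer's inner floor, 75 mm above the sill, moves with the drawer, axes as the chest's. Inner space 136 mm (x) by 84 mm (y): front wall's inner face at x = -68 mm, back wall at +68 mm. Above this floor the front rises 45 mm, the 8 mm thick side walls 26 mm, the back wall 36 mm
- drawer_front (a point): on the flat outer face of the top drawer's front, centred sideways, 89 mm above the sill; outward normal is the chest's -x. The front is 12 mm thick, 100 mm wide, from 70 to 120 mm above the sill, with a finger notch in the middle of its top edge 36 mm wide, 12 mm deep
- case: folded wooden chess case, closed by a brass hook, 124 mm long (x), 62 mm wide (y), 30 mm high, 0.11 to 0.23 kg, lying flat on the sill. Origin: centre of its underside, z up. Both ends are alike. Grasp it across its 62 mm width. In the drawer it fits only lengthwise along the chest's x, with 12 mm spare length when flat and 11 mm each side: no room for fingers down there
- pawn_a: ebony pawn 63 mm tall, base 34 mm across, standing on the chest's top near the back; bystander. Origin: centre of its underside
- pawn_b: the same pawn, standing on the sill; bystander. Origin: centre of its underside
- cup: blue plastic pencil cup 80 mm across, 100 mm high, with pencils up to 195 mm high; bystander. Origin: centre of its underside
- clear_box: clear acrylic box 110 x 150 x 45 mm with its hinged lid standing half open, up to about 140 mm high; bystander. Origin: centre of its underside
Not all that is in view belongs to the job. There is more than one size of the case; the one meant has the size given above. There is more than one size of the chest; the one meant has the size given above.

How it is judged:
By the outcome, as a careful person would: the job done as asked, in the order asked, and still so for the second after the job is handed in, with the robot touching nothing.
It also fails if it takes over 69 s, if anything falls off the work surface, if the arm or the gripper's body presses on something with over 40 N, if the wrist force passes 120 N, or if a joint passes its speed limit or range.

## Robot

A 7-joint arm with a two-finger parallel gripper is mounted at the origin on the work surface. World frame = base frame: x ahead of the robot, y to its left, z up, the work surface at z = 0. Lengths are in m, angles in rad, forces in N, time in s.
With the tool pointing down it reaches from about 0.425 to 0.875 m from the base axis. Payload 4.7 kg.
Tool frame: the origin (TCP) lies at the very end of the fingers, on their centre line; the grasp point (between the pads) lies 19 mm behind it; z points along the fingers, y is the line along which they close (so a half turn about z gives the same grasp; the last joint's range is limited). The gripper opens to 87 mm and grips with 3 to 60 N. Pads are 19 mm wide; open, the fingers measure 117 mm over their backs; the gripper's body (75 mm by 190 mm) begins 51 mm behind the grasp point.
Start: joints at [-1.335, 0.321, -0.07, 1.45, 0.023, 1.371, -0.057], TCP at [0.143, 0.634, 0.223] pointing down, gripper open.
Joint ranges: [-2.86, 2.86], [-0.3, 2.09], [-1.38, 1.24], [0.06, 2.45], [-1.56, 4.7], [0.09, 2.05], [-2.69, 2.69]. Speed limits (rad/s): [2.57, 2.57, 3.14, 3.14, 3.14, 3.14, 3.14].

## Interface

Orientations are given as a rotation vector (axis times angle).
In Python, from bench import ctrl, imaging, ticket gives the robot as it stands.
- The arm moves only by the tool jog_arm, never from a script. Its argument "rows" is text: rows parted by semicolons, each of 7 numbers parted by spaces: the shift along the tool's x, y, z in cm, then the turn, a rotation vector about the tool's x, y, z in rad, then the closure, from -1 (fully open) to 1 (shut), so that 0 is half open. A call has 1 to 5 rows; each row shifts and turns the commanded pose from where the row before left it, along the tool's axes as they then stand; what a row does not reach is not made up. A row lasts 1/8 s, in which the tool goes at most 62.5 mm and 10.7 degrees, less where a joint would pass 70% of its speed; a pose out of reach is approached as far as the arm can. A call with a gripper value outside its range is refused whole. The fingers move at their own pace and stop on an object; "force" is the grip in N (left out, the last holds). Time passes only in rows, so rows that do not move let the fingers close. It gives the time, the measured TCP pose, the force, the opening and the grip force at its end, in the units of the state.
- ctrl.get_state(): the state, without advancing time (a new reading comes with each control period).
- imaging.get_image(name): name is "side" or "top"; returns a dict with "img" (400x640x3 uint8, blue, green, red), "vertical_fov" (degrees; the focal length in pixels is half the picture's height over the tangent of half this angle, whatever the lens; pixels are square), "cx", "cy" (the principal point, pixels), "k1" (the pictures are not rectified: a ray, as slopes to the right and down, at radius r is drawn at 1 + k1 r^2 times it, then the intrinsics apply), "origin" and "orientation" of the camera in the world. Camera axes: x right, y down, z forward; pixel columns grow to the right and rows downward; lengths in m; the calibration is good to about 2 mm. A picture is of the moment at which its call begins. There is no depth.
- ticket.close_job(): hands the job in; it is judged then, once.
The state is a dict: "time": time; "joint_positions": joint angles; "qd": joint speeds; "joint_torque": joint torques, N m; "position": TCP position; "tool_rot": TCP orientation; "ft_force": force on the tool from outside, world axes, zero at the start; "torque": the same for the moment, N m; "grip_width": opening from 0.0 (shut) to 1.0 (fully open); "grip_force": force on a finger pad.
Only numpy, scipy, OpenCV 4.12 (cv2) and the standard library are available. Lean on these libraries where they do the work, as an engineer would, in place of code of your own. Each camera call takes 0.05 s, during which the arm holds its last target. There are 200 camera calls.

## Working session

There is one attempt and no reset: what is moved stays moved. The work goes in short steps, Python scripts to look and compute and a tool call to move; the robot and the scene stay as the last step left them, time stands still between calls to the robot, and variables do not carry over. Pictures are saved under pics/ and viewed, at most 11 in all, crops included, and the job is handed in when it is done.

Besides the shell and the picture viewer there is one more tool, called after ">>>" as name(argument=value, ...), one argument or row to a line, values as JSON. jog_arm: Moves the arm, as the interface text tells. Its arguments: {"type":"object","properties":{"rows":{"type":"string"},"force":{"type":"number"}},"required":["rows"]}

```bash
mkdir -p pics; cat > h.py <<'E'
import numpy as np,cv2
from scipy.spatial.transform import Rotation as R
from bench import ctrl,imaging,ticket
def shot(n,f):
    d=imaging.get_image(n);cv2.imwrite('pics/'+f+'.png',d['img']);np.save('pics/'+f+'.npy',d,allow_pickle=True);return d
def load(f): return np.load('pics/'+f+'.npy',allow_pickle=True).item()
def cam(d):
    F=200/np.tan(np.radians(d['vertical_fov'])/2)
    o=np.array(d['orientation'],float);M=o if o.shape==(3,3) else R.from_rotvec(o).as_matrix()
    return F,M,np.array(d['origin'])
def ray(d,u,v):
    F,M,o=cam(d);a=np.array([(u-d['cx'])/F,(v-d['cy'])/F]);s=a.copy()
    for _ in range(30): s=a/(1+d['k1']*(s@s))
    return o,M@np.r_[s,1]
def atz(d,u,v,z):
    o,r=ray(d,u,v);return o+r*(z-o[2])/r[2]
def proj(d,P):
    F,M,o=cam(d);p=(np.atleast_2d(P)-o)@M;s=p[:,:2]/p[:,2:];s=s*(1+d['k1']*(s**2).sum(1,keepdims=True))
    return s*F+[d['cx'],d['cy']]
E
python3 - <<'E'
from h import *
for n in('side','top'):
    d=shot(n,n+'0');print({k:v for k,v in d.items() if k!='img'})
print(ctrl.get_state())
E
```

```text
{'vertical_fov': 50.43625884095295, 'cx': 320.94514595760774, 'cy': 203.3124368400198, 'k1': -0.0635231251557028, 'origin': array([ 0.36813744, -0.74907539,  0.7752442 ]), 'orientation': array([-2.24963913,  0.43024498, -0.21556973])}
{'vertical_fov': 57.27405970899516, 'cx': 318.62370796718284, 'cy': 204.3813120281939, 'k1': 0.011430965214076227, 'origin': array([0.4863873 , 0.00395751, 1.00611317]), 'orientation': array([-2.10406709,  2.12516349, -0.2039274 ])}
{'time': 0.1, 'joint_positions': array([-1.33491936,  0.32174949, -0.07008567,  1.45153033,  0.02259738,
        1.37079983, -0.05694247]), 'qd': array([ 0.00153279, -0.00206703, -0.00139053, -0.0020021 , -0.00025059,
        0.00093031, -0.00100288]), 'joint_torque': array([-1.77275301e-04, -4.92569554e+01, -4.05748654e-01, -3.13399744e+01,
       -6.42601401e-02,  3.94399278e-02,  1.03687812e-04]), 'position': array([0.14291497, 0.63359618, 0.22158188]), 'tool_rot': array([-3.47664856e-01, -3.12219535e+00,  2.66600151e-03]), 'ft_force': array([ 0.55517103,  0.39783782, -0.85009446]), 'torque': array([-0.00678733, -0.03825908, -0.05961064]), 'grip_force': 0.0, 'grip_width': 0.9975112129668335}
```

View pics/side0.png

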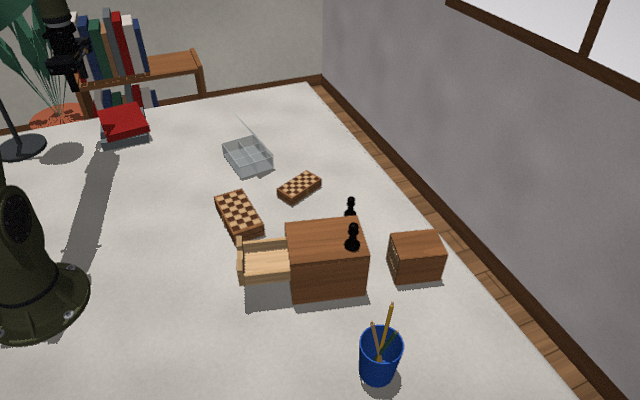

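View pics/top0.png

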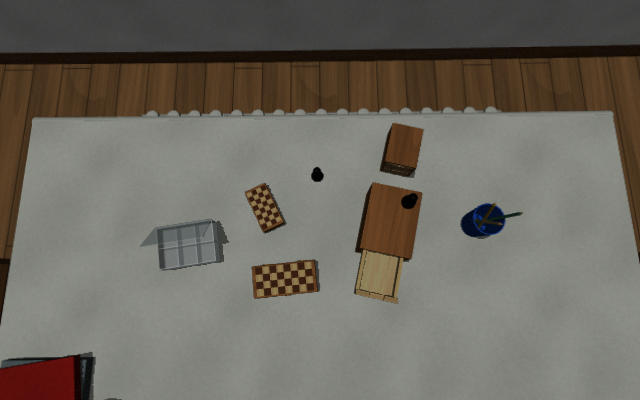

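The side view shows the chest with its open drawer at (300,260) and two cases at (240,212) and (299,186). In the top view, chest (390,220), drawer (378,275), cases (285,279) and (265,208), pawn (317,174), cup (485,220), box (190,245).

```bash
python3 - <<'E'
from h import *
d=load('top0')
cv2.imwrite('pics/c1.png',cv2.resize(d['img'][175:315,240:440],None,fx=4,fy=4,interpolation=cv2.INTER_CUBIC))
d=load('side0')
cv2.imwrite('pics/c2.png',cv2.resize(d['img'][165:310,205:405],None,fx=4,fy=4,interpolation=cv2.INTER_CUBIC))
E
```

```text
(no output)
```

View pics/c1.png

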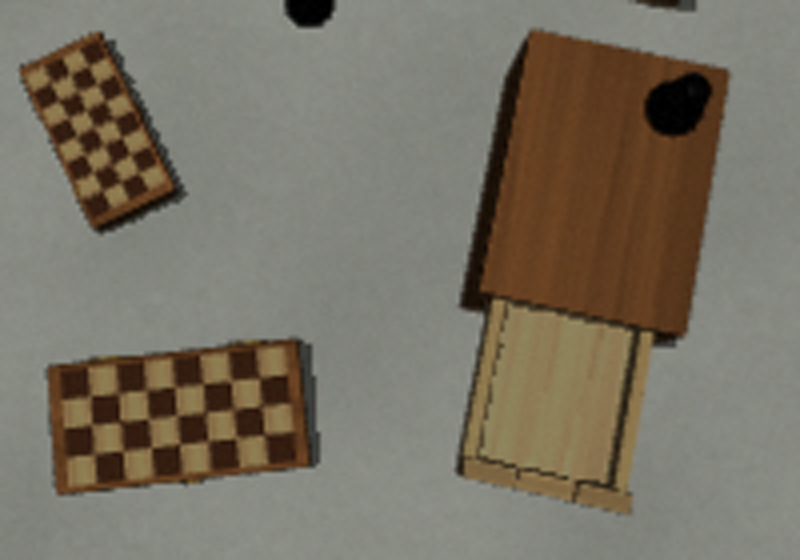

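View pics/c2.png

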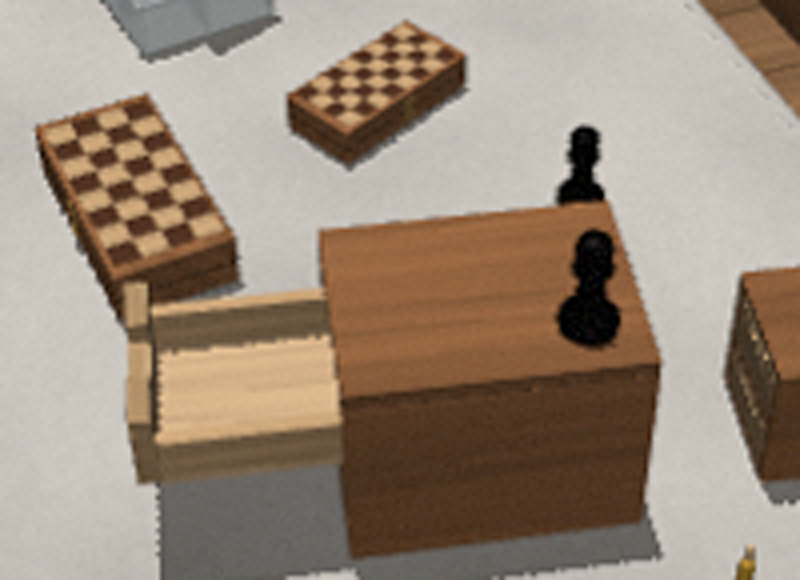

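The large case's top corners in the top crop are (50,366),(300,341),(310,466),(58,493), and the chest's are (530,30),(728,71),(685,337),(482,291). The drawer front's outer top edge runs (462,473)–(632,512). I'll fit all of them in both views.

```bash
python3 - <<'E'
from h import *
from scipy.optimize import least_squares
t,s=load('top0'),load('side0')
px=lambda L,o:(np.array(L)+.5)/4-.5+np.array(o)
T=lambda L:px(L,(240,175));S=lambda L:px(L,(205,165))
for n,L,z in(('case',[(50,366),(300,341),(310,466),(58,493)],.03),('small',[(22,68),(100,34),(175,188),(98,231)],.025),('chest',[(530,30),(728,71),(685,337),(482,291)],.135)):
    P=np.array([atz(t,*q,z) for q in T(L)]);print(n,P.round(4).tolist(),np.linalg.norm(P-np.roll(P,-1,0),axis=1).round(4))
def fit(n,L,W,tq,sq,x0,z):
    loc=np.array([(a*L/2,b*W/2,z) for a,b in((1,1),(1,-1),(-1,-1),(-1,1))])
    def wp(p): return R.from_euler('z',p[2]).apply(loc)+[p[0],p[1],0]
    def f(p): return np.r_[(proj(t,wp(p))-tq).ravel(),(proj(s,wp(p))-sq).ravel()]
    r=least_squares(f,x0);print(n,r.x.round(4),np.degrees(r.x[2]).round(2),f(r.x).round(1).tolist());
    for d,q,nm in((t,tq,'t'),(s,sq,'s')):
        g=least_squares(lambda p:(proj(d,wp(p))-q).ravel(),r.x);print('  ',nm,g.x.round(4))
    return r.x
# chest: local corners order (+x,+y),(+x,-y),(-x,-y),(-x,+y)
c=fit('chest',.165,.124,T([(530,30),(728,71),(685,337),(482,291)]),S([(608,203),(660,362),(342,400),(320,231)]),[.57,-.15,-.2],.135)
# case local x ~ world +y
k=fit('case',.124,.062,T([(50,366),(58,493),(310,466),(300,341)]),S([(150,95),(38,127),(116,278),(236,237)])if 1 else 0,[.39,.07,1.6],.03)
Rz=R.from_euler('z',c[2])
for q in T([(462,473),(632,512)]): print('front',Rz.inv().apply(atz(t,*q,.12)-[c[0],c[1],0]).round(4))
for q in S([(128,292),(135,420)]): print('frontS',Rz.inv().apply(atz(s,*q,.12)-[c[0],c[1],0]).round(4))
st=ctrl.get_state();print(R.from_rotvec(st['tool_rot']).as_matrix().round(3))
E
```

```text
case [[0.5185, 0.1852, 0.03], [0.5332, 0.0207, 0.03], [0.4529, 0.0148, 0.03], [0.4375, 0.1779, 0.03]] [0.1652 0.0804 0.1638 0.0814]
small [[0.7213, 0.2109, 0.025], [0.7449, 0.1576, 0.025], [0.6367, 0.1047, 0.025], [0.608, 0.1563, 0.025]] [0.0582 0.1204 0.059  0.1258]
chest [[0.7155, -0.1235, 0.135], [0.6884, -0.2428, 0.135], [0.5284, -0.2073, 0.135], [0.5564, -0.089, 0.135]] [0.1224 0.1639 0.1215 0.1628]
chest [ 0.6222 -0.1676 -0.2224] -12.74 [0.7, -0.3, 1.4, -0.2, 1.1, 0.1, -0.0, 0.4, 0.1, -1.4, 0.7, -0.7, -0.6, -1.0, -1.1, -1.0]
   t [ 0.6222 -0.1657 -0.2203]
   s [ 0.6215 -0.1702 -0.2246]
case [0.4874 0.1014 1.7528] 100.43 [10.2, 28.4, 4.4, -27.2, -12.1, -29.6, -5.2, 25.3, -23.9, 13.3, 25.2, -2.3, 25.6, -13.9, -26.7, 5.1]
   t [0.4861 0.0998 1.6858]
   s [0.4888 0.1054 1.8602]
front [-0.187   0.0521  0.12  ]
front [-0.1877 -0.049   0.12  ]
frontS [-0.1869  0.0416  0.12  ]
frontS [-0.1847 -0.0496  0.12  ]
[[-0.976  0.22  -0.   ]
 [ 0.22   0.976 -0.002]
 [-0.    -0.002 -1.   ]]
```

The near case measures 164 x 81 mm, so it is the decoy. The far one (about 124 x 60) is the right one. The chest fits well, with the drawer at about 0.105. Next I'll fit the case.

```bash
cat >> h.py <<'E'
from scipy.optimize import least_squares
def fit(L,W,z,obs,x0):
    loc=np.array([(a*L/2,b*W/2,z) for a,b in((1,1),(1,-1),(-1,-1),(-1,1))])
    w=lambda p:R.from_euler('z',p[2]).apply(loc)+[p[0],p[1],0]
    f=lambda p:np.concatenate([(proj(d,w(p))-q).ravel() for d,q in obs])
    r=least_squares(f,x0,loss='soft_l1').x;return r,f(r)
def goto(x,y,z,M):
    """print tool-frame shift (cm) and rotvec from measured pose to target"""
    s=ctrl.get_state();A=R.from_rotvec(s['tool_rot']);M=R.from_matrix(M) if isinstance(M,np.ndarray) else M
    print('shift cm',(A.inv().apply(np.array([x,y,z])-s['position'])*100).round(2),'turn',(A.inv()*M).as_rotvec().round(4),'pos',s['position'].round(4),'F',s['ft_force'].round(1),'w',round(s['grip_width']*87,1),'gf',round(s['grip_force'],1),'t',s['time'])
def tool(yaw,pitch=0):
    """tool down, tool x along yaw+180 (yaw=heading into chest); pitch>0: lead end (heading) dips"""
    return R.from_euler('z',yaw)*R.from_euler('y',pitch)*R.from_matrix(np.diag([-1.,1,-1]))
E
python3 - <<'E'
from h import *
t,s=load('top0'),load('side0')
px=lambda L,o:(np.array(L)+.5)/4-.5+np.array(o)
T=px([(22,68),(100,34),(173,182),(94,222)],(240,175));S=px([(405,20),(465,57),(350,130),(288,95)],(205,165))
for o in([(t,T),(s,S)],[(t,T)],[(s,S)]):
    r,e=fit(.124,.062,.03,o,[.677,.157,.46]);print(r.round(4),np.degrees(r[2]).round(1),e.round(1).tolist())
r,_=fit(.124,.062,.03,[(t,T),(s,S)],[.677,.157,.46])
for n,q in(('pawnb',(317,176)),('cup',(485,220)),('box',(190,245))): print(n,atz(t,*q,.02).round(3))
# grip point 10 mm behind centre
g=r[:2]-.010*np.array([np.cos(r[2]),np.sin(r[2])]);print('grip',g)
goto(g[0],g[1],.22,tool(r[2]))
E
```

```text
[0.6788 0.157  0.4612] 26.4 [-0.9, -0.1, 0.0, -1.6, 1.5, 1.1, 0.4, 1.5, 0.4, -0.9, 1.1, -1.6, -0.2, 0.4, -0.5, -0.4]
[0.6799 0.1576 0.4547] 26.1 [-1.0, -0.7, -0.0, -2.0, 1.1, 0.8, -0.0, 1.1]
[0.6775 0.1548 0.4689] 26.9 [0.1, -0.4, 0.9, -1.2, -0.2, 1.0, -0.6, 0.2]
pawnb [0.765 0.013 0.02 ]
cup [ 0.636 -0.441  0.02 ]
box [0.577 0.356 0.02 ]
grip [0.66980831 0.15250587]
shift cm [-61.98 -35.34   0.22] turn [-1.70e-03 -5.00e-04 -6.83e-01] pos [0.1429 0.6336 0.2216] F [ 0.6  0.4 -0.9] w 86.8 gf 0.0 t 0.1
```

>>> jog_arm(
  rows="-4.1 -2.35 0 0 0 0 -1; -4.1 -2.35 0 0 0 0 -1; -4.1 -2.35 0 0 0 0 -1; -4.1 -2.35 0 0 0 0 -1; -4.1 -2.35 0 0 0 0 -1",
  force=40,
)

```text
time: 0.72
position: [0.318, 0.473, 0.2222]
tool_rot: [-0.348, -3.122, 0.001]
ft_force: [0.9, 0.6, -0.4]
grip_width: 1.0
grip_force: 0.0
```

>>> jog_arm(
  rows="-4.1 -2.35 0 0 0 0 -1; -4.1 -2.35 0 0 0 0 -1; -4.1 -2.35 0 0 0 0 -1; -4.1 -2.35 0 0 0 0 -1; -4.1 -2.35 0 0 0 0 -1",
)

```text
time: 1.35
position: [0.492, 0.3134, 0.2222]
tool_rot: [-0.347, -3.122, 0.0]
ft_force: [-0.2, 0.8, 0.0]
grip_width: 0.999
grip_force: 0.0
```

>>> jog_arm(
  rows="-4.1 -2.35 0 0 0 0 -1; -4.1 -2.35 0 0 0 0 -1; -4.1 -2.35 0 0 0 0 -1; -4.1 -2.35 0 0 0 0 -1; -4.1 -2.35 0 0 0 0 -1",
)

```text
time: 1.98
position: [0.6661, 0.154, 0.222]
tool_rot: [-0.347, -3.122, 0.0]
ft_force: [0.7, 0.2, -0.4]
grip_width: 1.001
grip_force: 0.0
```

>>> jog_arm(
  rows="0 0 0 0 0 -0.137 -1; 0 0 0 0 0 -0.137 -1; 0 0 0 0 0 -0.137 -1; 0 0 0 0 0 -0.137 -1; 0 0 0 0 0 -0.135 -1",
)

```text
time: 2.6
position: [0.6651, 0.1549, 0.2218]
tool_rot: [0.725, -3.056, 0.0]
ft_force: [-0.5, -0.2, -0.4]
grip_width: 0.997
grip_force: 0.0
```

>>> jog_arm(
  rows="0 0 0 0 0 0 -1; 0 0 0 0 0 0 -1",
)

```text
time: 2.85
position: [0.6653, 0.1549, 0.2222]
tool_rot: [0.715, -3.059, -0.0]
ft_force: [-1.2, 0.4, -0.1]
grip_width: 1.001
grip_force: 0.0
```

```bash
python3 -c "
from h import *
goto(.6698,.1525,.025,tool(.4612));print(ctrl.get_state()['joint_positions'].round(2))"
```

```text
shift cm [-0.31 -0.42 19.72] turn [ 0.0002 -0.0005 -0.0022] pos [0.6653 0.1549 0.2222] F [-1.2  0.4 -0.1] w 87.1 gf 0.0 t 2.85
[-0.45  0.39  0.25  1.37 -0.1   1.39  1.83]
```

>>> jog_arm(
  rows="-0.3 -0.4 4.5 0 0 0 -1; 0 0 4.5 0 0 0 -1; 0 0 4.5 0 0 0 -1; 0 0 4 0 0 0 -1; 0 0 2.3 0 0 0 -1",
)

```text
time: 3.48
position: [0.6683, 0.1524, 0.0217]
tool_rot: [0.715, -3.056, 0.0]
ft_force: [0.8, 0.1, -0.2]
grip_width: 0.996
grip_force: 0.0
```

>>> jog_arm(
  rows="0 0 0 0 0 0 1; 0 0 0 0 0 0 1; 0 0 0 0 0 0 1; 0 0 0 0 0 0 1; 0 0 0 0 0 0 1",
  force=40,
)

```text
time: 4.1
position: [0.6709, 0.1533, 0.0263]
tool_rot: [-0.718, 3.056, 0.001]
ft_force: [0.1, 0.6, 5.9]
grip_width: 0.699
grip_force: 40.0
```

>>> jog_arm(
  rows="0 0 0 0 0 0 1; 0 0 0 0 0 0 1",
)

```text
time: 4.35
position: [0.6709, 0.1534, 0.0264]
tool_rot: [-0.718, 3.056, 0.001]
ft_force: [-0.9, 0.8, 4.7]
grip_width: 0.703
grip_force: 40.0
```

>>> jog_arm(
  rows="0 0 -0.5 0 0 0 1; 0 0 -1 0 0 0 1; 0 0 -2 0 0 0 1; 0 0 0 0 0 0 1",
)

```text
time: 4.85
position: [0.6719, 0.153, 0.0626]
tool_rot: [-0.717, 3.053, 0.0]
ft_force: [1.7, 0.0, -1.1]
grip_width: 0.704
grip_force: 40.0
```

```bash
python3 - <<'E'
from h import *
goto(.6698,.1525,.059,tool(.4612))
a=shot('side','side1')['img'][120:270,200:400];b=shot('top','top1')['img'][140:290,220:420]
cv2.imwrite('pics/c3.png',np.vstack([cv2.resize(i,None,fx=2,fy=2,interpolation=cv2.INTER_CUBIC) for i in(a,b)]))
E
```

```text
shift cm [0.21 0.05 0.36] turn [-0.0011  0.005  -0.0001] pos [0.6719 0.153  0.0626] F [ 1.7  0.  -1.1] w 61.3 gf 40.0 t 4.85
```

View pics/c3.png

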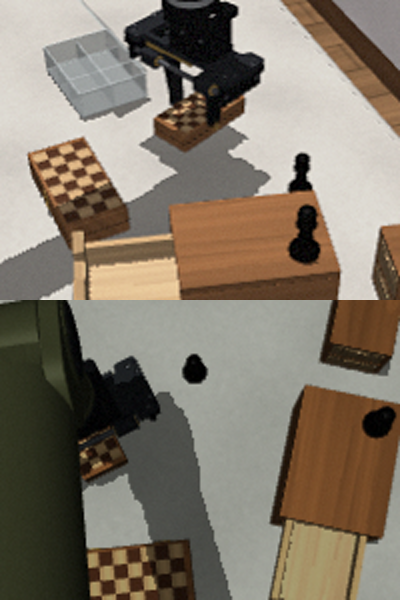

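Case is held across its width (side crop around (200,110)), chest and drawer untouched. Now I'll compute the insertion waypoints.

```bash
cat >> h.py <<'E'
C=np.array([.6222,-.1676]);YAW=-.2224;Q=.1045;SG=53.;OV=5.
def place(xt,h,deg,dy=0):
    """TCP pose for trailing bottom corner at (xt,h) mm from front inner face / floor, slant deg"""
    th=np.radians(deg);d=np.array([np.cos(th),-np.sin(th)]);n=np.array([np.sin(th),np.cos(th)])
    p=(np.array([xt,h])+SG*d+(30-OV)*n)/1000
    X=p[0]-.0825-(Q-.012)
    w=C+X*np.array([np.cos(YAW),np.sin(YAW)])+dy*np.array([-np.sin(YAW),np.cos(YAW)])
    return np.r_[w,.075+p[1]],tool(YAW,th)
def gp(*a):
    p,M=place(*a);goto(*p,M)
E
python3 - <<'E'
from h import *
d=np.array([.866,-.5]);t=np.array([-14.6,65])-50*d;print(t,place(*t,30)[0])
for a in((t[0],t[1]+90,0),(t[0],t[1]+90,30)): gp(*a)
E
```

```text
[-57.9  90. ] [ 0.45199714 -0.12911019  0.16015064]
shift cm [ 32.48 -15.19 -22.01] turn [3.000e-04 1.200e-03 6.837e-01] pos [0.6702 0.1528 0.0603] F [ 0.7 -0.  -2. ] w 61.2 gf 40.0 t 4.95
shift cm [ 32.07 -15.54 -19.02] turn [-0.1787  0.5041  0.6678] pos [0.6702 0.1528 0.0603] F [ 0.7 -0.  -2. ] w 61.2 gf 40.0 t 4.95
```

>>> jog_arm(
  rows="0 0 -2.5 0 0 0 1; 0 0 -4.5 0 0 0 1; 0 0 -4.5 0 0 0 1; 0 0 -4.5 0 0 0 1; 0 0 -3 0 0 0 1",
)

```text
time: 5.58
position: [0.6702, 0.1527, 0.2516]
tool_rot: [-0.718, 3.057, 0.0]
ft_force: [0.4, 0.5, -1.7]
grip_width: 0.699
grip_force: 40.0
```

>>> jog_arm(
  rows="2 -1 0 0 0 0 1; 3.5 -1.7 0 0 0 0 1; 3.5 -1.7 0 0 0 0 1; 3.5 -1.7 0 0 0 0 1; 3.5 -1.7 0 0 0 0 1",
)

```text
time: 6.2
position: [0.5601, 0.0106, 0.2489]
tool_rot: [0.718, -3.058, -0.0]
ft_force: [-0.4, -0.2, -1.5]
grip_width: 0.701
grip_force: 40.0
```

>>> jog_arm(
  rows="3.5 -1.7 0 0 0 0 1; 3.5 -1.7 0 0 0 0 1; 3.5 -1.7 0 0 0 0 1; 3.5 -1.7 0 0 0 0 1; 2 -1 0 0 0 0 1",
)

```text
time: 6.82
position: [0.4513, -0.1311, 0.2493]
tool_rot: [0.715, -3.059, -0.001]
ft_force: [0.1, -0.3, -1.6]
grip_width: 0.7
grip_force: 40.0
```

>>> jog_arm(
  rows="0 0 0 0 0 0.13 1; 0 0 0 0 0 0.14 1; 0 0 0 0 0 0.14 1; 0 0 0 0 0 0.14 1; 0 0 0 0 0 0.134 1",
)

```text
time: 7.45
position: [0.453, -0.1288, 0.2492]
tool_rot: [-0.355, -3.121, -0.0]
ft_force: [-0.1, 0.1, -2.4]
grip_width: 0.698
grip_force: 40.0
```

>>> jog_arm(
  rows="0 0 0 0 0.1 0 1; 0 0 0 0 0.11 0 1; 0 0 0 0 0.11 0 1; 0 0 0 0 0.11 0 1; 0 0 0 0 0.094 0 1",
)

```text
time: 8.07
position: [0.4538, -0.1287, 0.2488]
tool_rot: [-0.289, -2.601, -0.078]
ft_force: [-0.1, 0.9, -2.3]
grip_width: 0.703
grip_force: 40.0
```

```bash
python3 - <<'E'
from h import *
gp(-57.9,120,30)
print(ctrl.get_state()['joint_positions'].round(2))
a=shot('side','side2')['img'][90:310,180:400]
b=shot('top','top2')['img'][150:310,300:460]
cv2.imwrite('pics/c4.png',np.hstack([cv2.resize(a,(595,595),interpolation=cv2.INTER_CUBIC)]))
E
```

```text
shift cm [-2.8  -0.08  5.16] turn [-0.0002 -0.003   0.0012] pos [ 0.4538 -0.1287  0.2488] F [-0.1  0.9 -2.3] w 61.2 gf 40.0 t 8.075
[-0.13  0.36  0.45  1.48 -0.1   1.86  1.69]
```

View pics/c4.png

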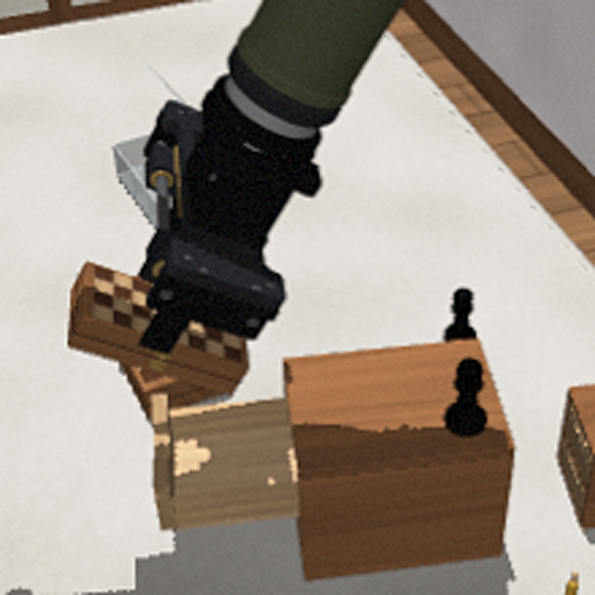

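Side view shows the case slanted, lead end down at crop (205,400), trailing bottom near corner (69,347), drawer below it. I'll check the in-hand offset by projection.

```bash
python3 - <<'E'
from h import *
import h
s=load('side2')
st=ctrl.get_state();A=R.from_rotvec(st['tool_rot']);p=st['position']
names=['trail near top','trail far top','trail near bot','lead near bot','lead far top','lead near top','lead far bot']
sg=[(-1,-1,1),(-1,1,1),(-1,-1,0),(1,-1,0),(1,1,1),(1,-1,1),(1,1,0)]
# tool frame: -x = lead; tool y = chest y ; +z down
def pts(off,ov,lat,phi):
    L=np.array([[-(a*.062+off),b*.031+lat,ov-.030*c if 0 else (ov*-1+.030*(1-c))] for a,b,c in sg])  # top at z=-ov (behind tip)
    L=R.from_euler('y',phi).apply(L)
    return A.apply(L)+p
pr=proj(s,pts(.009,.005,0,0));k=595/220
for n,q in zip(names,(pr-[180,90])*k): print(n,q.round(0))
obs=np.array([(88,263),(69,347),(205,400),(247,350)])/k+[180,90];idx=[1,2,3,4]
r=least_squares(lambda v:(proj(s,pts(*v)[idx])-obs).ravel(),[.009,.005,0,0]);print(r.x.round(4),r.fun.round(1))
E
```

```text
trail near top [ 83. 312.]
trail far top [ 85. 255.]
trail near bot [ 66. 343.]
lead near bot [232. 393.]
lead far top [244. 308.]
lead near top [250. 364.]
lead far bot [226. 335.]
[ 0.0262 -0.0211  0.0187  0.1849] [ 2.4  0.4 -0.1  0.   3.   5.2 -5.6 -5.8]
```

```bash
python3 - <<'E'
from h import *
s=load('side2')
i=cv2.resize(s['img'][175:255,195:285],None,fx=7,fy=7,interpolation=cv2.INTER_CUBIC)
i=cv2.convertScaleAbs(i,alpha=1.5,beta=20)
k=595/220
for q in [(83,312),(85,255),(66,343),(232,393),(250,364)]:
    u=((np.array(q)/k+[180,90]-[195,175]+.5)*7).astype(int); cv2.drawMarker(i,tuple(map(int,u)),(0,255,0),0,14,1)
cv2.imwrite('pics/c5.png',i)
E
```

```text
(no output)
```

View pics/c5.png

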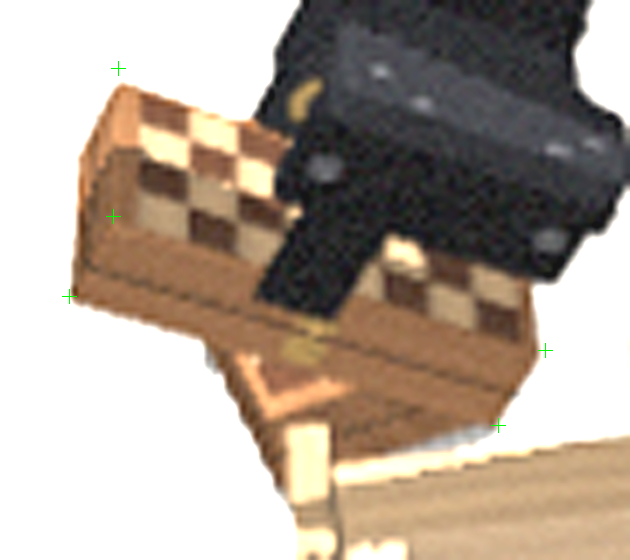

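```bash
python3 - <<'E'
from h import *
s=load('side2')
st=ctrl.get_state();A=R.from_rotvec(st['tool_rot']);p=st['position']
sg=[(-1,1,1),(-1,-1,0),(1,-1,0),(1,-1,1)]
def pts(off,ov,phi):
    L=np.array([[-a*.062,b*.031,.030*(1-c)] for a,b,c in sg])
    return A.apply(R.from_euler('y',phi).apply(L)+[-off,0,-ov])+p
obs=(np.array([(122,87),(75,300),(495,425),(537,350)])+.5)/7-.5+[195,175]
for n in(4,):
    r=least_squares(lambda v:(proj(s,pts(*v))-obs).ravel(),[.009,.005,0]);print(r.x.round(4),np.degrees(r.x[2]),r.fun.round(1))
E
```

```text
[ 0.0096  0.0028 -0.0141] -0.8054874482385043 [-0.7 -1.6 -1.   0.8  0.5  0.4  1.3  0.7]
```

```bash
sed -i 's/OV=5\./OV=4./' h.py; python3 - <<'E'
from h import *
gp(-57.9,90,30);gp(-25,71,30)
E
```

```text
shift cm [-4.2  -0.08  7.47] turn [-0.0015 -0.0044  0.0007] pos [ 0.454  -0.1286  0.2467] F [-0.4 -0.7 -1.9] w 61.0 gf 40.0 t 8.175
shift cm [-8.   -0.09  7.45] turn [-0.0015 -0.0044  0.0007] pos [ 0.454  -0.1286  0.2467] F [-0.4 -0.7 -1.9] w 61.0 gf 40.0 t 8.175
```

>>> jog_arm(
  rows="-1 -0.1 1.7 0 0 0 1; -1 0 1.8 0 0 0 1; -1 0 1.8 0 0 0 1; -0.7 0 1.4 0 0 0 1; -0.5 0 0.8 0 0 0 1",
)

```text
time: 8.8
position: [0.4509, -0.1299, 0.1627]
tool_rot: [-0.291, -2.603, -0.079]
ft_force: [0.4, 0.1, -1.9]
grip_width: 0.697
grip_force: 40.0
```

>>> jog_arm(
  rows="-1 0 0 0 0 0 1; -1 0 0 0 0 0 1; -1 0 0 0 0 0 1; -0.8 0 0 0 0 0 1; 0 0 0 0 0 0 1",
)

```text
time: 9.43
position: [0.4838, -0.1375, 0.1441]
tool_rot: [-0.291, -2.603, -0.078]
ft_force: [-0.9, 0.5, -1.1]
grip_width: 0.704
grip_force: 40.0
```

```bash
python3 - <<'E'
from h import *
for i in range(3): shot('side','side3');gp(-14.6,65,30)
gp(3,48,21.3)
s=load('side3')
i=cv2.resize(s['img'][165:285,195:325],None,fx=5,fy=5,interpolation=cv2.INTER_CUBIC)
cv2.imwrite('pics/c6.png',cv2.convertScaleAbs(i,alpha=1.5,beta=20))
E
```

```text
shift cm [-1.39  0.12  0.17] turn [ 0.0001 -0.001  -0.0005] pos [ 0.4835 -0.1375  0.1444] F [-0.1 -0.3 -1. ] w 60.9 gf 40.0 t 9.475
shift cm [-1.41  0.13  0.18] turn [ 0.0002 -0.0008 -0.0005] pos [ 0.4834 -0.1375  0.1446] F [-0.5  0.3 -1.2] w 60.6 gf 40.0 t 9.525
shift cm [-1.42  0.12  0.19] turn [ 0.0003 -0.0005 -0.0005] pos [ 0.4834 -0.1375  0.1447] F [-0.2 -0.1 -2.5] w 60.6 gf 40.0 t 9.575
shift cm [-3.34  0.12  0.01] turn [ 0.0003 -0.1523 -0.0005] pos [ 0.4834 -0.1375  0.1447] F [-0.2 -0.1 -2.5] w 60.6 gf 40.0 t 9.575
```

View pics/c6.png

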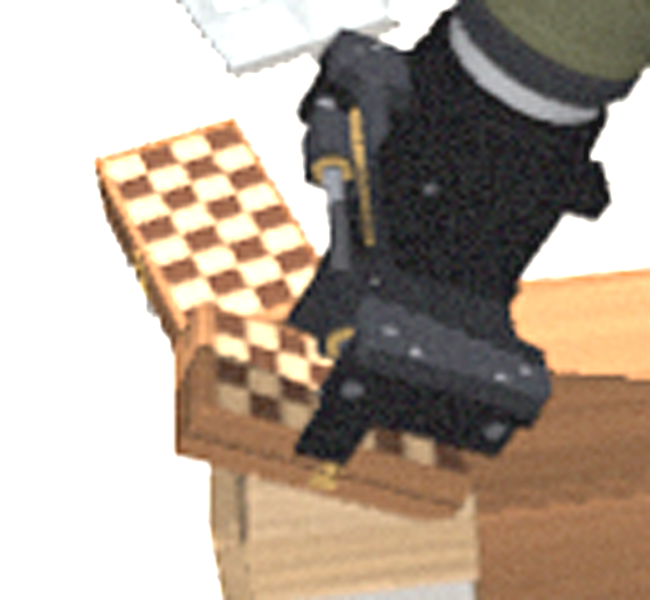

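The side view shows the lead end dipping into the drawer under the top, with the trailing end (180,430) still over the front and no contact force. Continuing.

>>> jog_arm(
  rows="-0.5 0.1 0.05 0 0 0 1; -0.5 0 0.05 0 0 0 1; -0.4 0 0.05 0 0 0 1; 0 0 0 0 0 0 1; 0 0 0 0 0 0 1",
)

```text
time: 10.2
position: [0.4947, -0.139, 0.1363]
tool_rot: [-0.291, -2.603, -0.078]
ft_force: [-0.1, 0.2, -1.0]
grip_width: 0.7
grip_force: 40.0
```

```bash
python3 -c "
from h import *
gp(-14.6,65,30);gp(-5.8,56.5,25.65);gp(3,48,21.3)"
```

```text
shift cm [-0.01  0.02  0.03] turn [ 0.0002 -0.0006 -0.0004] pos [ 0.4947 -0.139   0.1363] F [-0.1  0.2 -1. ] w 60.9 gf 40.0 t 10.2
shift cm [-0.98  0.02 -0.07] turn [ 0.0002 -0.0765 -0.0004] pos [ 0.4947 -0.139   0.1363] F [-0.1  0.2 -1. ] w 60.9 gf 40.0 t 10.2
shift cm [-1.93  0.02 -0.15] turn [ 0.0002 -0.1524 -0.0004] pos [ 0.4947 -0.139   0.1363] F [-0.1  0.2 -1. ] w 60.9 gf 40.0 t 10.2
```

>>> jog_arm(
  rows="-0.49 0 -0.03 0 -0.038 0 1; -0.49 0 -0.02 0 -0.038 0 1; -0.48 0 0 0 -0.038 0 1; -0.47 0 0 0 -0.038 0 1; 0 0 0 0 0 0 1",
)

```text
time: 10.82
position: [0.5115, -0.1428, 0.1286]
tool_rot: [-0.308, -2.754, -0.059]
ft_force: [-0.7, 0.5, -1.6]
grip_width: 0.696
grip_force: 40.0
```

```bash
python3 -c "
from h import *
gp(3,48,21.3);gp(4,32,14);gp(4,16,6);gp(4,6,2);print(place(4,0,0)[0])"
```

```text
shift cm [-0.05  0.02  0.05] turn [ 0.0006 -0.0001 -0.0003] pos [ 0.5115 -0.1428  0.1286] F [-0.7  0.5 -1.6] w 60.5 gf 40.0 t 10.825
shift cm [-0.35  0.02  0.85] turn [ 0.0006 -0.1275 -0.0004] pos [ 0.5115 -0.1428  0.1286] F [-0.7  0.5 -1.6] w 60.5 gf 40.0 t 10.825
shift cm [-0.43  0.02  1.68] turn [ 0.0005 -0.2671 -0.0004] pos [ 0.5115 -0.1428  0.1286] F [-0.7  0.5 -1.6] w 60.5 gf 40.0 t 10.825
shift cm [-0.51  0.02  2.32] turn [ 0.0005 -0.3369 -0.0004] pos [ 0.5115 -0.1428  0.1286] F [-0.7  0.5 -1.6] w 60.5 gf 40.0 t 10.825
[ 0.50710624 -0.1415726   0.101     ]
```

>>> jog_arm(
  rows="-0.15 0 0.15 0 -0.03 0 1; -0.15 0 0.22 0 -0.032 0 1; -0.1 0 0.23 0 -0.032 0 1; -0.05 0 0.22 0 -0.032 0 1; 0 0 0 0 0 0 1",
)

```text
time: 11.45
position: [0.5128, -0.143, 0.1189]
tool_rot: [-0.322, -2.879, -0.04]
ft_force: [-0.1, 0.7, -1.1]
grip_width: 0.705
grip_force: 40.0
```

```bash
python3 -c "
from h import *
gp(4,32,14);gp(4,16,6);gp(4,6,2)"
```

```text
shift cm [ 0.13  0.01 -0.02] turn [ 0.0005 -0.0019 -0.0003] pos [ 0.5128 -0.143   0.1189] F [-0.1  0.7 -1.1] w 61.4 gf 40.0 t 11.45
shift cm [0.15 0.01 0.82] turn [ 0.0005 -0.1415 -0.0004] pos [ 0.5128 -0.143   0.1189] F [-0.1  0.7 -1.1] w 61.4 gf 40.0 t 11.45
shift cm [0.15 0.01 1.46] turn [ 0.0005 -0.2113 -0.0004] pos [ 0.5128 -0.143   0.1189] F [-0.1  0.7 -1.1] w 61.4 gf 40.0 t 11.45
```

>>> jog_arm(
  rows="0 0 0.2 0 -0.035 0 1; 0 0 0.2 0 -0.035 0 1; 0 0 0.2 0 -0.035 0 1; 0 0 0.2 0 -0.036 0 1; 0 0 0 0 0 0 1",
)

```text
time: 12.08
position: [0.5113, -0.1427, 0.111]
tool_rot: [-0.338, -3.017, -0.018]
ft_force: [-0.6, -0.0, -1.8]
grip_width: 0.7
grip_force: 40.0
```

```bash
python3 -c "
from h import *
gp(5,16,6);gp(5,6,2)"
```

```text
shift cm [ 0.1   0.02 -0.02] turn [ 0.0004 -0.0012 -0.0004] pos [ 0.5113 -0.1427  0.111 ] F [-0.6 -0.  -1.8] w 60.9 gf 40.0 t 12.075
shift cm [0.19 0.01 0.61] turn [ 0.0004 -0.0711 -0.0004] pos [ 0.5113 -0.1427  0.111 ] F [-0.6 -0.  -1.8] w 60.9 gf 40.0 t 12.075
```

>>> jog_arm(
  rows="0.05 0 0.15 0 -0.018 0 1; 0.05 0 0.15 0 -0.018 0 1; 0.05 0 0.15 0 -0.018 0 1; 0 0 0.1 0 -0.017 0 1; 0 0 0 0 0 0 1",
)

```text
time: 12.7
position: [0.5097, -0.1423, 0.1056]
tool_rot: [-0.345, -3.089, -0.006]
ft_force: [0.1, -0.1, -1.8]
grip_width: 0.702
grip_force: 40.0
```

```bash
python3 -c "
from h import *
gp(5,3,1);gp(5,0,0);d=shot('side','side4');shot('top','top4')
cv2.imwrite('pics/c7.png',cv2.convertScaleAbs(cv2.resize(d['img'][165:285,195:325],None,fx=5,fy=5,interpolation=cv2.INTER_CUBIC),alpha=1.5,beta=20))"
```

```text
shift cm [0.12 0.01 0.26] turn [ 0.0003 -0.0163 -0.0004] pos [ 0.5097 -0.1423  0.1056] F [ 0.1 -0.1 -1.8] w 61.0 gf 40.0 t 12.7
shift cm [0.16 0.01 0.46] turn [ 0.0003 -0.0338 -0.0004] pos [ 0.5097 -0.1423  0.1056] F [ 0.1 -0.1 -1.8] w 61.0 gf 40.0 t 12.7
```

View pics/c7.png

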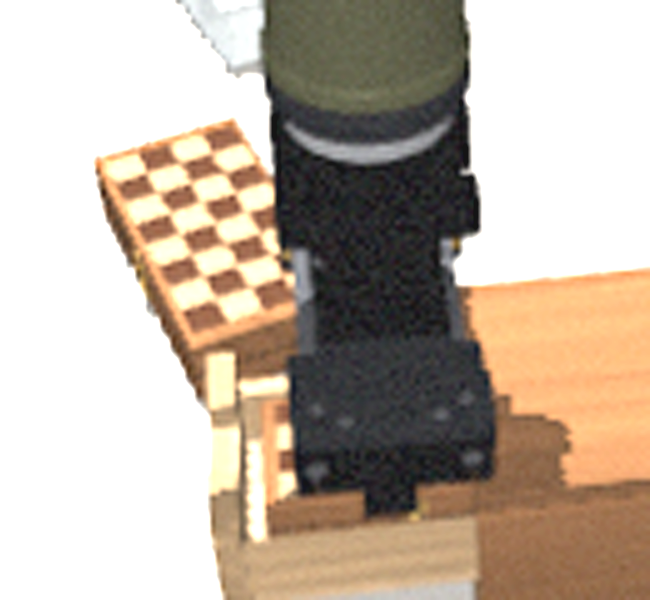

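The case is inside the drawer, nearly flat, with its trailing end behind the front wall at (265,500). I'll lower the last millimetres gently.

>>> jog_arm(
  rows="0.05 0 0.08 0 -0.012 0 1; 0.05 0 0.08 0 -0.012 0 1; 0 0 0.08 0 -0.01 0 1; 0 0 0 0 0 0 1",
)

```text
time: 13.3
position: [0.5088, -0.142, 0.1031]
tool_rot: [0.349, 3.122, 0.0]
ft_force: [0.4, 0.5, -1.1]
grip_width: 0.697
grip_force: 40.0
```

>>> jog_arm(
  rows="0 0 0.07 0 0 0 1; 0 0 0.07 0 0 0 1; 0 0 0 0 0 0 1",
)

```text
time: 13.68
position: [0.5091, -0.1422, 0.1017]
tool_rot: [0.349, 3.122, -0.0]
ft_force: [-0.2, -0.7, -1.8]
grip_width: 0.703
grip_force: 40.0
```

>>> jog_arm(
  rows="0 0 0.06 0 0 0 1; 0 0 0 0 0 0 1; 0 0 0 0 0 0 1",
)

```text
time: 14.05
position: [0.5091, -0.1422, 0.1013]
tool_rot: [0.349, 3.122, 0.0]
ft_force: [-0.9, 0.1, -0.3]
grip_width: 0.701
grip_force: 40.0
```

>>> jog_arm(
  rows="0 0 0.06 0 0 0 1; 0 0 0 0 0 0 1; 0 0 0 0 0 0 1",
)

```text
time: 14.42
position: [0.5094, -0.1422, 0.1013]
tool_rot: [0.349, 3.121, 0.0]
ft_force: [-1.8, 0.4, 5.8]
grip_width: 0.702
grip_force: 40.0
```

>>> jog_arm(
  rows="0 0 -0.06 0 0 0 1; 0 0 0 0 0 0 -0.6; 0 0 0 0 0 0 -0.6; 0 0 0 0 0 0 -0.6; 0 0 -0.2 0 0 0 -0.6",
)

```text
time: 15.05
position: [0.5086, -0.1427, 0.1029]
tool_rot: [-0.349, -3.121, 0.001]
ft_force: [-0.6, 0.6, 0.6]
grip_width: 0.799
grip_force: 0.0
```

>>> jog_arm(
  rows="0 0 -1 0 0 0 -0.6; 0 0 -3 0 0 0 -0.6; 0 0 -4 0 0 0 -0.6; 0 0 -4 0 0 0 0.6; 0 0 0 0 0 0 1",
)

```text
time: 15.68
position: [0.511, -0.1433, 0.2273]
tool_rot: [0.35, 3.115, -0.0]
ft_force: [-0.3, -0.7, -0.5]
grip_width: 0.652
grip_force: 0.0
```

```bash
python3 - <<'E'
from h import *
d=shot('side','side5')
cv2.imwrite('pics/c8.png',cv2.convertScaleAbs(cv2.resize(d['img'][165:285,195:325],None,fx=5,fy=5,interpolation=cv2.INTER_CUBIC),alpha=1.5,beta=20))
u=np.array([np.cos(YAW),np.sin(YAW)])
for X,z in((-.24,.224),(-.24,.088),(-.20,.088)):
    p=C+X*u;goto(*p,z,tool(YAW))
E
```

```text
shift cm [12.49  0.05  0.06] turn [ 0.0003  0.0035 -0.001 ] pos [ 0.5098 -0.1428  0.2251] F [-0.1  0.4 -0. ] w 53.2 gf 0.0 t 15.725
shift cm [12.54  0.05 13.66] turn [ 0.0003  0.0035 -0.001 ] pos [ 0.5098 -0.1428  0.2251] F [-0.1  0.4 -0. ] w 53.2 gf 0.0 t 15.725
shift cm [ 8.54  0.05 13.68] turn [ 0.0003  0.0035 -0.001 ] pos [ 0.5098 -0.1428  0.2251] F [-0.1  0.4 -0. ] w 53.2 gf 0.0 t 15.725
```

View pics/c8.png

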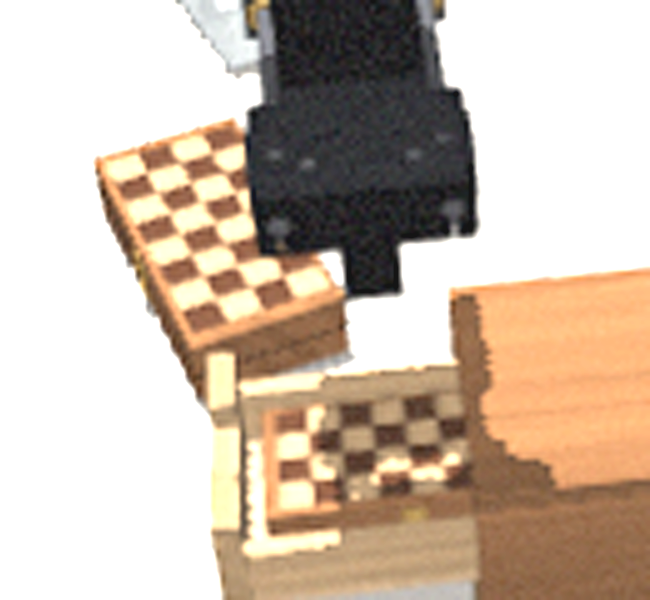

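The case lies flat in the drawer (265–470, 405–525) with a gap to the front wall. Now I'll move in front of the drawer.

>>> jog_arm(
  rows="2 0 0 0 0 0 1; 3 0 0 0 0 0 1; 3 0 0 0 0 0 1; 1.7 0 0 0 0 0 1; 0 0 0 0 0 0 1",
)

```text
time: 16.35
position: [0.4131, -0.1206, 0.2224]
tool_rot: [-0.349, -3.121, -0.001]
ft_force: [0.9, 0.8, 0.3]
grip_width: 0.054
grip_force: 0.0
```

>>> jog_arm(
  rows="0 0 2 0 0 0 1; 0 0 3 0 0 0 1; 0 0 2 0 0 0 1; 0 0 1 0 0 0 1; 0 0 0 0 0 0 1",
)

```text
time: 16.98
position: [0.4142, -0.1209, 0.1426]
tool_rot: [-0.349, -3.121, 0.001]
ft_force: [-0.1, -0.5, 1.4]
grip_width: 0.008
grip_force: 0.0
```

```bash
python3 - <<'E'
from h import *
u=np.array([np.cos(YAW),np.sin(YAW)])
p=C-.212*u;goto(*p,.09,tool(YAW));print(ctrl.get_state()['joint_positions'].round(2))
E
```

```text
shift cm [-0.13  0.03  5.26] turn [-0.0006 -0.0015 -0.0006] pos [ 0.4142 -0.1209  0.1426] F [-0.1 -0.5  1.4] w 0.7 gf 0.0 t 16.975
[-0.22 -0.11  0.42  2.08  0.05  1.17  1.53]
```

>>> jog_arm(
  rows="0 0 1 0 0 0 1; 0 0 1.5 0 0 0 1; 0 0 1.5 0 0 0 1; 0 0 1 0 0 0 1; 0 0 0.2 0 0 0 1",
)

```text
time: 17.6
position: [0.4138, -0.1206, 0.0902]
tool_rot: [-0.349, -3.12, 0.0]
ft_force: [-1.0, -0.1, 0.3]
grip_width: 0.003
grip_force: 0.0
```

>>> jog_arm(
  rows="-0.3 0 0 0 0 0 1; -0.4 0 0 0 0 0 1; -0.4 0 0 0 0 0 1; -0.4 0 0 0 0 0 1; -0.5 0 0 0 0 0 1",
)

```text
time: 18.23
position: [0.4337, -0.1251, 0.0911]
tool_rot: [-0.349, -3.121, -0.0]
ft_force: [-2.0, 0.6, 1.5]
grip_width: 0.004
grip_force: 1.1
```

```bash
python3 - <<'E'
from h import *
u=np.array([np.cos(YAW),np.sin(YAW)])
p=C-.095*u;goto(*p,.09,tool(YAW))
E
```

```text
shift cm [-9.83  0.02  0.1 ] turn [ 0.0002 -0.0012 -0.0004] pos [ 0.4337 -0.1251  0.0911] F [-2.   0.6  1.5] w 0.4 gf 1.1 t 18.225
```

>>> jog_arm(
  rows="-0.4 0 0 0 0 0 1; -0.4 0 0 0 0 0 1; -0.5 0 0 0 0 0 1; -0.5 0 0 0 0 0 1; -0.5 0 0 0 0 0 1",
)

```text
time: 18.85
position: [0.4566, -0.1303, 0.0911]
tool_rot: [-0.349, -3.122, 0.0]
ft_force: [-2.2, 0.3, 0.7]
grip_width: 0.007
grip_force: 1.1
```

>>> jog_arm(
  rows="-0.5 0 0 0 0 0 1; -0.5 0 0 0 0 0 1; -0.5 0 0 0 0 0 1; -0.5 0 0 0 0 0 1; -0.5 0 0 0 0 0 1",
)

```text
time: 19.48
position: [0.481, -0.1359, 0.0911]
tool_rot: [-0.349, -3.122, 0.0]
ft_force: [-2.2, -0.5, 0.4]
grip_width: -0.0
grip_force: 1.1
```

>>> jog_arm(
  rows="-0.5 0 0 0 0 0 1; -0.5 0 0 0 0 0 1; -0.5 0 0 0 0 0 1; -0.5 0 0 0 0 0 1; -0.5 0 0 0 0 0 1",
)

```text
time: 20.1
position: [0.5054, -0.1415, 0.0912]
tool_rot: [0.349, 3.122, -0.0]
ft_force: [-1.4, -0.1, 0.2]
grip_width: 0.006
grip_force: 1.1
```

```bash
python3 - <<'E'
from h import *
u=np.array([np.cos(YAW),np.sin(YAW)])
p=C-.092*u;goto(*p,.09,tool(YAW))
E
```

```text
shift cm [-2.77  0.03  0.12] turn [-0.0001  0.     -0.0005] pos [ 0.5054 -0.1415  0.0912] F [-1.4 -0.1  0.2] w 0.6 gf 1.1 t 20.1
```

Friction alone so far. About 28 mm remains, with the catch in the last 9.

>>> jog_arm(
  rows="-0.4 0 0 0 0 0 1; -0.4 0 0 0 0 0 1; -0.4 0 0 0 0 0 1; -0.3 0 0 0 0 0 1; -0.2 0 0 0 0 0 1",
)

```text
time: 20.72
position: [0.5219, -0.1451, 0.0912]
tool_rot: [0.349, 3.122, -0.0]
ft_force: [-2.1, -1.8, 0.4]
grip_width: 0.008
grip_force: 1.0
```

>>> jog_arm(
  rows="-0.2 0 0 0 0 0 1; -0.2 0 0 0 0 0 1; -0.2 0 0 0 0 0 1",
)

```text
time: 21.1
position: [0.5247, -0.1458, 0.0911]
tool_rot: [-0.349, -3.115, -0.002]
ft_force: [-10.8, 0.8, 7.8]
grip_width: 0.007
grip_force: 5.7
```

>>> jog_arm(
  rows="-0.2 0 0 0 0 0 1; -0.2 0 0 0 0 0 1",
)

```text
time: 21.35
position: [0.5301, -0.147, 0.0912]
tool_rot: [-0.349, -3.119, -0.001]
ft_force: [-4.8, -1.0, 2.1]
grip_width: 0.007
grip_force: 2.1
```

>>> jog_arm(
  rows="-0.15 0 0 0 0 0 1; -0.15 0 0 0 0 0 1; 0 0 0 0 0 0 1",
)

```text
time: 21.72
position: [0.5319, -0.1474, 0.0911]
tool_rot: [-0.349, -3.117, -0.002]
ft_force: [-11.3, -0.2, 7.6]
grip_width: 0.0
grip_force: 5.5
```

>>> jog_arm(
  rows="-0.15 0 0 0 0 0 1; -0.15 0 0 0 0 0 1; 0 0 0 0 0 0 1",
)

```text
time: 22.1
position: [0.5317, -0.1473, 0.0911]
tool_rot: [-0.349, -3.11, -0.005]
ft_force: [-20.6, 3.7, 15.2]
grip_width: 0.002
grip_force: 10.5
```

A hard stop at 21 N with no further motion means it is shut. Backing off, then checking.

>>> jog_arm(
  rows="0.8 0 0 0 0 0 1; 2 0 0 0 0 0 1; 3 0 0 0 0 0 1; 2 0 -2 0 0 0 1; 0 0 -5 0 0 0 1",
)

```text
time: 22.72
position: [0.4594, -0.1301, 0.1602]
tool_rot: [-0.348, -3.12, -0.002]
ft_force: [1.2, -0.5, 0.3]
grip_width: 0.004
grip_force: 0.0
```

>>> jog_arm(
  rows="0 0 -5 0 0 0 1; 0 0 -2 0 0 0 1; 0 0 0 0 0 0 1; 0 0 0 0 0 0 1",
)

```text
time: 23.22
position: [0.4611, -0.1309, 0.2302]
tool_rot: [-0.349, -3.122, -0.0]
ft_force: [-0.1, -1.6, 0.4]
grip_width: 0.005
grip_force: 0.0
```

```bash
python3 - <<'E'
from h import *
a=shot('side','side6')['img'][130:390,200:460];b=shot('top','top6')['img'][130:290,270:410]
cv2.imwrite('pics/c9.png',cv2.convertScaleAbs(np.hstack([cv2.resize(a,(400,400)),cv2.resize(b,(350,400))]),alpha=1.4,beta=15))
E
```

```text
(no output)
```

View pics/c9.png

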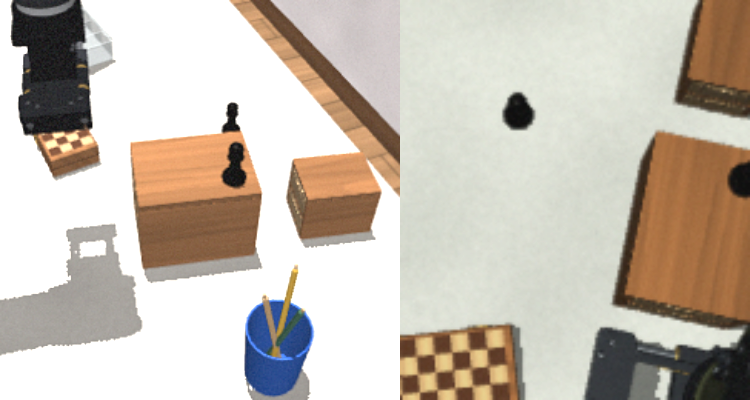

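The drawer is flush with the chest's front (side view, 135,200). Both pawns, the cup and the box are still standing, and the gripper is clear.

```bash
python3 -c "
from bench import ticket
print(ticket.close_job())"
```

```text
the job is handed in; nothing more can be done
None
```

The chess case lies flat in the top drawer, the drawer is shut past its catch, the pawns, pencil cup and clear box are still standing, and the job is handed in.

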